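# Reassemble two washed filter holders on their vacuum stations

### The job

Put the two washed filter holders back together on the vacuum stations, the wide set on the wide station and the narrow set on the narrow one. First seat both supports fully in their ports, stopper down, and only then stand each funnel squarely on its own support; last of all put the lid on the wide funnel. Set everything down gently and leave the bottles where they are.

Things in the scene. Friction and masses are not known exactly. Their poses are not given: they have to be found in the camera images.
- wide_station: fixed steel vacuum station with the wider port: foot disc 100 mm across, 8 mm high; upright column 56 mm across, 60 mm high, open tapered port in its top, 41 mm across at the mouth, 35 mm across and closed 26 mm down; brass stopcock and hose barb on its +x side reach 70 mm from the axis, below 40 mm height. Origin at the centre of its underside, z up the port's axis
- narrow_station: fixed steel vacuum station with the narrower port: foot 100 mm across, 8 mm high; column 39 mm across, 60 mm high, port 29 mm across at the mouth, 23 mm across and closed 26 mm down; stopcock and barb on its +x side reach 62 mm from the axis, below 40 mm height. Origin at the centre of its underside, z up the port's axis
- wide_support: loose wide filter support, 0.2 kg, standing on its black rubber stopper (33 mm across at the foot, 37 at its top, 22 mm high); steel flange 60 mm across at 22 to 32 mm height; on it a boss 48 mm across, 6 mm high, bevelled to 42 mm, with a dark grey sintered disc. Seated, the flange lies on the port's rim, origin 38 mm above the station's. Origin at the centre of the underside, z up
- narrow_support: loose narrow filter support, 0.1 kg, the same shape: stopper 21 mm across at the foot, 25 at its top, 20 mm high; flange 40 mm across at 20 to 30 mm height; boss 28 mm across, 6 mm high, bevelled to 22 mm. Seated, the flange lies on the port's rim, origin 40 mm above the station's. Origin at the centre of the underside, z up
- wide_funnel: loose wide steel funnel, 0.2 kg, standing: straight open tube 58 mm outside, 52 mm inside, 75 mm high, with a collar 66 mm across, 12 mm high round its foot. Fitted, its foot is over the wide support's boss and stands on the flange, origin 32 mm above the support's. Origin at the centre of its open foot, z up
- narrow_funnel: loose narrow steel funnel, 0.1 kg, standing: straight open tube 40 mm outside, 32 mm inside, 60 mm high, with a collar 48 mm across, 12 mm high round its foot. Fitted, its foot is over the narrow support's boss and stands on the flange, origin 30 mm above the support's. Origin at the centre of its open foot, z up
- lid: loose steel lid of the wide funnel, 0.09 kg, right way up: spigot 45 mm across, 6 mm high below; plate 62 mm across at 6 to 10 mm height; black knob 18 mm across at 10 to 30 mm height. Fitted, the spigot is inside the funnel and the plate lies on its rim, origin 69 mm above the funnel's. Origin at the centre of the spigot's underside, z up
- brown_bottle: bystander, loose brown reagent bottle, 56 mm across, 105 mm high, standing. Origin at the centre of its underside
- white_bottle: bystander, loose off-white reagent bottle, 52 mm across, 85 mm high, standing. Origin at the centre of its underside
There are look-alikes about, which are no part of the job. What is shaped like the narrow_station but orange is not meant. Leave any orange look-alike of the narrow_support alone.

How it is judged:
By the outcome, as a careful person would: the job done as asked, in the order asked, and still so for the second after the job is handed in, with the robot touching nothing.
It also fails if it takes over 128 s, if anything falls off the work surface, if the arm or the gripper's body presses on something with over 40 N, if the wrist force passes 120 N, or if a joint passes its speed limit or range.

### The arm

A 6-joint arm with a two-finger parallel gripper is mounted at the origin on the work surface. World frame = base frame: x ahead of the robot, y to its left, z up, the work surface at z = 0. Lengths are in mm, angles in degrees, forces in N, time in s.
With the tool pointing down it reaches from about 300 to 850 mm from the base axis. Payload 4.2 kg.
Tool frame: the origin (TCP) lies between the finger pads; the fingertips stand 8 mm ahead of it and the grasp point (between the pads) lies 11 mm behind it; z points along the fingers, y is the line along which they close (so a half turn about z gives the same grasp; the last joint's range is limited). The gripper opens to 91 mm and grips with 3 to 60 N. Pads are 32 mm wide; open, the fingers measure 118 mm over their backs; the gripper's body (76 mm by 178 mm) begins 60 mm behind the grasp point.
Start: joints at [-69.958, 18.312, 89.639, -0, 72.044, -1.146], TCP at [207.826, -536.144, 221.976] pointing down, gripper open.
Joint ranges: [-177.97, 177.97], [-48.28, 115.42], [12.27, 149.76], [-77.06, 257.06], [2.81, 150.46], [-146.56, 146.56]. Speed limits (degrees/s): [147.25, 147.25, 180, 180, 180, 180].

### API

Orientations are given as [roll, pitch, yaw] about the fixed x, y, z axes, in that order (R = Rz(yaw) Ry(pitch) Rx(roll)).
In Python, from rig import ctrl, eyes gives the robot as it stands.
- The arm moves only by the shell command python3 -m inch 'ROWS' [FORCE]. ROWS is a JSON object whose one key "targets" holds a list of rows, each an object of numbers: "grip": the opening, from 0 (shut) to 1 (fully open); "dx", "dy", "dz": the shift along the world's x, y, z in mm; "twist": the turn about the world's z in units of 8 degrees (1.0 is 8 degrees). A call has 1 to 10 rows; each row is the pose to reach, as a shift and turn from the pose commanded when the call began; what a row does not reach only later rows make up. A row lasts 1/10 s, in which the tool goes at most 50 mm and 8.59 degrees, less where a joint would pass 70% of its speed; a pose out of reach is approached as far as the arm can. A call with a gripper value outside its range is refused whole. The fingers move at their own pace and stop on an object; FORCE is the grip in N (left out, the last holds). Time passes only in rows, so rows that repeat a pose let the fingers close. It gives the time, the measured TCP pose, the force, the opening and the grip force at its end, in the units of the state.
- ctrl.get_obs(): the state, without advancing time (a new reading comes with each control period).
- eyes.camera(name): name is "scene" or "top" or "wrist"; returns a dict with "pixels" (384x512x3 uint8, red, green, blue), "depth" (384x512 float32, mm along the optical axis (not along the pixel's ray), 0 where there is no reading), "camera_matrix" (3x3 intrinsics, pixels), "position" and "rotation" of the camera in the world. Camera axes: x right, y down, z forward; pixel columns grow to the right and rows downward; lengths in mm; the calibration is good to about 2 mm. The wrist camera is an equidistant fisheye: a pixel r from the principal point sees the ray r / f radians off the axis. A picture is of the moment at which its call begins.
- ctrl.hand_in(): hands the job in; it is judged then, once.
Trained networks look in the newest picture that a camera, given by its name, has taken for a name from the list of things; names that differ only in an ending like _2 or _b are one class to them, and where a whole thing is asked for, a point or a joint stands for the part that bears it (a point fixed in the world has none). Each returns a list of dicts, best first, with "score" (0 to 1); they miss things now and then, are a little off and sometimes report something else, mostly with a low value. They report only what shows in the picture. A call takes as long as a camera call. They do not tell look-alikes from the thing itself.
- eyes.regions_of(camera, target): "region" (384x512 bool, what is visible of it) and "box" ([left, top, right, bottom] in pixels, round what is visible of it).
The state is a dict: "time": time; "joint_positions": joint angles; "qvel": joint speeds; "tau": joint torques, N m; "eef_pos": TCP position; "tool_rot": TCP orientation; "contact_force": force on the tool from outside, world axes, zero at the start; "torque": the same for the moment, N m; "width": opening from 0.0 (shut) to 1.0 (fully open); "grasp_force": force on a finger pad.
Only numpy, scipy, OpenCV 4.12 (cv2) and the standard library are available. Lean on these libraries where they do the work, as an engineer would, in place of code of your own. Each camera call takes 0.05 s, during which the arm holds its last target. There are 200 camera calls.

## Working session

There is one attempt and no reset: what is moved stays moved. The work goes in short steps, Python scripts to look and compute and a shell command to move; the robot and the scene stay as the last step left them, time stands still between calls to the robot, and variables do not carry over. Pictures are saved under pics/ and viewed, at most 14 in all, crops included, and the job is handed in when it is done.

```bash
ls; mkdir -p pics; cat > h.py <<'E'
import numpy as np, cv2
from rig import ctrl, eyes
def rays(c):
    return np.array(c["camera_matrix"]),np.array(c["position"]),np.array(c["rotation"])
def cloud(c):
    K,p,R=rays(c); d=c["depth"]; v,u=np.mgrid[:384,:512]
    P=np.stack([(u-K[0,2])/K[0,0]*d,(v-K[1,2])/K[1,1]*d,d],-1)
    return P@R.T+p
def save(c,n,box=None,s=1):
    im=c["pixels"][...,::-1]
    if box: im=im[box[1]:box[3],box[0]:box[2]]
    cv2.imwrite(n,cv2.resize(im,None,fx=s,fy=s,interpolation=cv2.INTER_CUBIC))
E
python3 - <<'E'
from h import *
N="wide_station narrow_station wide_support narrow_support wide_funnel narrow_funnel lid brown_bottle white_bottle".split()
for n in ["top","scene"]:
    c=eyes.camera(n); save(c,f"pics/{n}0.png",s=1.5); X=cloud(c)
    print(n,np.round(c["position"]),np.array(c["rotation"]).shape)
    for t in N:
        for r in eyes.regions_of(n,t)[:4]:
            if r["score"]<.15: continue
            m=r["region"]&(c["depth"]>0); P=X[m]
            if len(P)<10: continue
            z=np.percentile(P[:,2],97); T=P[P[:,2]>z-5]
            print(t,round(r["score"],2),np.array(r["box"]).round(),"ztop",z.round(1),"topmid",((T.min(0)+T.max(0))/2)[:2].round(),"ext",np.ptp(T,axis=0)[:2].round())
E
```

```text
picsTraceback (most recent call last):
  File "<stdin>", line 4, in <module>
  File "h.py", line 8, in cloud
    return P@R.T+p
           ~~~~~^~
ValueError: operands could not be broadcast together with shapes (384,512) (3,)
```

```bash
sed -i 's/^import numpy.*/import numpy as np, cv2\nfrom scipy.spatial.transform import Rotation as Ro/; s/np.array(c\["rotation"\])$/Ro.from_euler("xyz",c["rotation"],degrees=True).as_matrix()/' h.py
cat > survey.py <<'E'
from h import *
import sys
N="wide_station narrow_station wide_support narrow_support wide_funnel narrow_funnel lid brown_bottle white_bottle".split()
for n in ["top","scene"]:
    c=eyes.camera(n); save(c,f"pics/{n}{sys.argv[1]}.png",s=1.5); X=cloud(c)
    print(n,np.round(c["position"]),c["rotation"])
    for t in N:
        for r in eyes.regions_of(n,t)[:4]:
            if r["score"]<.15: continue
            m=r["region"]&(c["depth"]>0); P=X[m]
            if len(P)<10: continue
            z=np.percentile(P[:,2],97); T=P[P[:,2]>z-5]
            print(t,round(r["score"],2),np.array(r["box"]).round(),"ztop",z.round(1),"topmid",((T.min(0)+T.max(0))/2)[:2].round(),"ext",np.ptp(T,axis=0)[:2].round())
E
sed -i 's/Ro.from_euler("xyz",c\["rotation"\],degrees=True).as_matrix()/R_(c["rotation"])/' h.py
cat >> h.py <<'E'
def R_(r):
    r=np.array(r); return r if r.shape==(3,3) else Ro.from_euler("xyz",r,degrees=True).as_matrix()
E
cat h.py | sed -n 1,8p; python3 survey.py 0
```

```text
import numpy as np, cv2
from scipy.spatial.transform import Rotation as Ro
from rig import ctrl, eyes
def rays(c):
    return np.array(c["camera_matrix"]),np.array(c["position"]),R_(c["rotation"])
def cloud(c):
    K,p,R=rays(c); d=c["depth"]; v,u=np.mgrid[:384,:512]
    P=np.stack([(u-K[0,2])/K[0,0]*d,(v-K[1,2])/K[1,1]*d,d],-1)
top [491.  -0. 840.] [-171.72441728    0.17912708  -91.65660175]
wide_station 0.82 [277. 152. 317. 199.] ztop 61.5 topmid [ 629. -108.] ext [53. 53.]
narrow_station 0.95 [169. 164. 211. 210.] ztop 60.5 topmid [611. 152.] ext [37. 36.]
narrow_station 0.72 [228.  81. 265. 130.] ztop 61.1 topmid [805.  18.] ext [37. 35.]
narrow_station 0.6 [157.  96. 197. 142.] ztop 61.0 topmid [784. 186.] ext [36. 37.]
wide_support 0.62 [396. 133. 436. 162.] ztop 106.1 topmid [ 692. -378.] ext [25. 26.]
wide_support 0.59 [393. 207. 420. 233.] ztop 40.6 topmid [ 526. -347.] ext [50. 45.]
wide_support 0.59 [ 82. 142. 116. 166.] ztop 86.9 topmid [706. 363.] ext [24. 22.]
narrow_support 0.82 [307. 251. 324. 269.] ztop 38.3 topmid [ 439. -140.] ext [29. 32.]
narrow_support 0.63 [327
[... 942 characters left out ...]
 topmid [ 520. -350.] ext [44. 44.]
narrow_support 0.43 [166. 208. 184. 226.] ztop 37.6 topmid [ 508. -197.] ext [23. 26.]
wide_funnel 0.56 [228. 139. 247. 167.] ztop 74.5 topmid [442. 142.] ext [57. 59.]
narrow_funnel 0.74 [203. 174. 226. 186.] ztop 30.8 topmid [459.  16.] ext [13. 13.]
narrow_funnel 0.65 [280. 130. 291. 149.] ztop 59.5 topmid [515. 331.] ext [37. 40.]
lid 0.53 [201. 175. 224. 186.] ztop 30.6 topmid [459.  16.] ext [13. 12.]
brown_bottle 0.82 [148. 263. 179. 308.] ztop 105.4 topmid [ 689. -381.] ext [24. 24.]
white_bottle 0.84 [325. 136. 345. 167.] ztop 84.0 topmid [705. 359.] ext [18. 20.]
white_bottle 0.46 [118. 238. 140. 260.] ztop 40.3 topmid [ 520. -350.] ext [44. 44.]
```

View pics/top0.png

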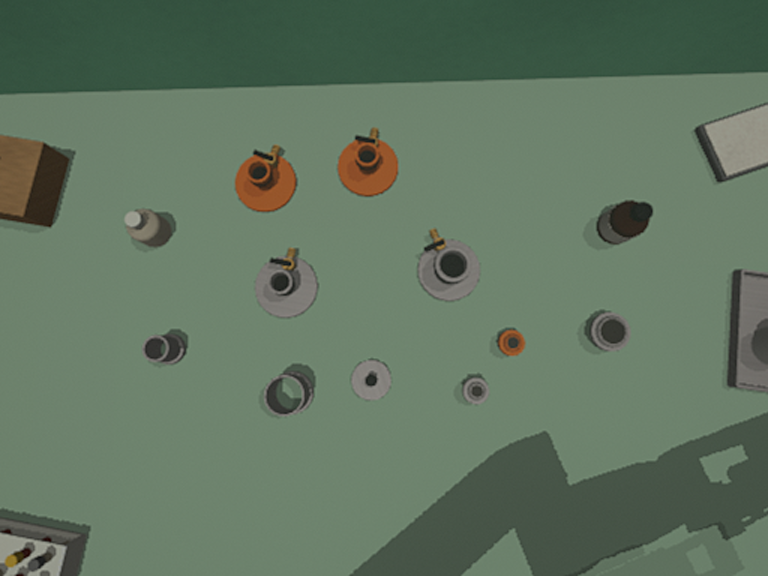

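View pics/scene0.png

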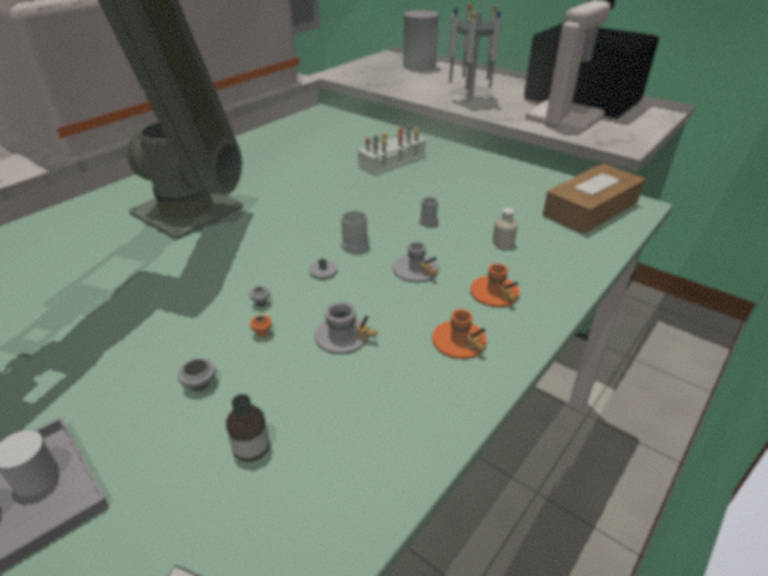

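The top view (1.5x scale) shows these things:
- **Stations:** grey narrow station (281,285), two orange stations (260,172) and (368,158), and the wide station (452,265).
- **Supports:** grey narrow support (476,390), orange support (512,342), wide support (608,330).
- **Other parts:** lid (371,380), wide funnel (288,393), narrow funnel (160,348).

Candidates: the narrow station is the grey one at (281,285) because the other two are orange. The narrow support is the grey one at (476,390) because the one at (512,342) is orange. I'll confirm both in one crop and refine the centres.

```bash
cat > fit.py <<'E'
from h import *
# name: nominal xy, z band of the widest measured disc, its diameter
G={"wide_station":(628,-109,55,64,56),"narrow_station":(610,151,55,64,39),"wide_support":(523,-348,25,35,60),"narrow_support":(439,-140,24,34,40),
"wide_funnel":(444,143,68,80,58),"narrow_funnel":(515,331,53,65,40),"lid":(460,18,4,14,62),"knob":(460,18,25,34,18)}
def fit(X,g,valid):
    x,y,a,b,d=g
    m=valid&(np.hypot(X[...,0]-x,X[...,1]-y)<d/2+14)&(X[...,2]>a)&(X[...,2]<b)
    P=X[m]
    if len(P)<15: return None
    # centre that best encloses the points with the known radius (robust)
    from scipy.optimize import minimize
    f=lambda c:np.sum(np.clip(np.hypot(P[:,0]-c[0],P[:,1]-c[1])-d/2,0,3)**2)+1e-3*len(P)*0
    hull=cv2.convexHull(P[:,:2].astype(np.float32))
    (cx,cy),r=cv2.minEnclosingCircle(hull)
    return np.round([cx,cy,2*r,np.median(P[:,2]),np.percentile(P[:,2],95)],1),len(P)
if __name__=="__main__":
    for n in ["top","scene"]:
        c=eyes.camera(n); X=cloud(c)
        if n=="top": save(c,"pics/crop1.png",[150,70,440,290],2.7)
        for k,g in G.items(): print(n,k,fit(X,g,c["depth"]>0))
    o=ctrl.get_obs(); print({k:np.round(v,2) for k,v in o.items()})
E
python3 fit.py
```

```text
top wide_station (array([ 629.6, -108. ,   55.1,   59.9,   62.4]), 233)
top narrow_station (array([610.9, 152.2,  38. ,  60. ,  61.8]), 112)
top wide_support (array([ 522.8, -346.6,   61. ,   32.1,   34.6]), 231)
top narrow_support (array([ 441.1, -137.1,   39.6,   30.3,   33.7]), 164)
top wide_funnel (array([444.5, 143.1,  58. ,  74.7,  77.2]), 138)
top narrow_funnel (array([517.1, 334.6,  40. ,  59.5,  62.1]), 128)
top lid (array([460.8,  18.8,  86.2,  10.1,  12.4]), 504)
top knob (array([460.4,  20.6,  17.6,  29.6,  32.3]), 48)
scene wide_station (array([ 625.9, -110.5,   56.3,   59.5,   61.4]), 135)
scene narrow_station (array([606.1, 151.9,  42.3,  59.1,  60.7]), 50)
scene wide_support (array([ 519.8, -348.2,   62.3,   31.8,   34.4]), 179)
scene narrow_support (array([ 437.1, -139.3,   43.4,   30.1,   33. ]), 74)
scene wide_funnel (array([441.4, 140.5,  61.9,  73.1,  76. ]), 81)
scene narrow_funnel (array([514.2, 330.5,  42.8,  58.1,  60.8]), 47)
scene lid (array([458.3,  18.7,  64.5,  10.3,  12.6]), 152)
scene knob (array([456.3,  18.4,  17.8,  30.4,  31.8]), 17)
{'time': np.float64(1.15), 'joint_positions': array([-69.96,  18.31,  89.64,  -0.  ,  72.05,  -1.14]), 'qvel': array([-0.04,  0.04,  0.01,  0.  , -0.04, -0.04]), 'tau': array([-0.000e+00, -4.124e+01, -2.322e+01,  7.000e-02,  4.000e-02,
        0.000e+00]), 'eef_pos': array([ 207.81, -536.15,  221.98]), 'tool_rot': array([180.  ,   0.  ,  21.18]), 'contact_force': array([ 0.37, -0.24, -0.56]), 'torque': array([-0.03, -0.03,  0.07]), 'grasp_force': np.float64(0.0), 'width': np.float64(1.0)}
```

View pics/crop1.png

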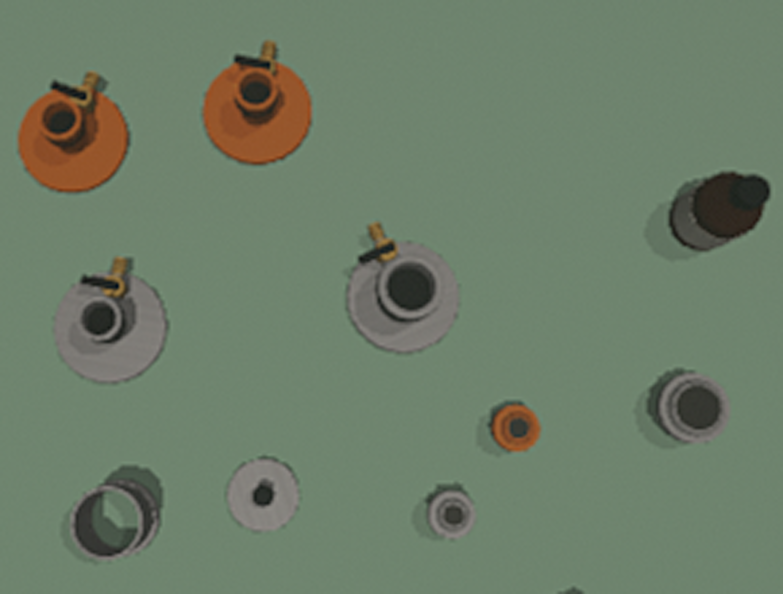

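The crop confirms it. The grey narrow station is at crop (100,320) with both orange ones above it. The grey narrow support is at (450,515) and the orange one at (517,428). I'm moving above the wide support.

```bash
python3 -m inch '{"targets":[{"dx":35,"dy":20,"twist":1},{"dx":75,"dy":45,"twist":2},{"dx":115,"dy":70,"twist":3},{"dx":155,"dy":95,"twist":4},{"dx":195,"dy":120,"twist":5},{"dx":235,"dy":145,"twist":6},{"dx":270,"dy":165,"twist":7},{"dx":300,"dy":182,"dz":-20,"twist":8},{"dx":313.5,"dy":188.5,"dz":-40,"twist":8.6},{"dx":313.5,"dy":188.5,"dz":-40,"twist":8.6}]}'
cat > wr.py <<'E'
from h import *
import sys
def wcloud(c):
    K,p,R=rays(c); d=c["depth"]; v,u=np.mgrid[:384,:512]
    a=(u-K[0,2])/K[0,0]; b=(v-K[1,2])/K[1,1]; th=np.hypot(a,b); s=np.where(th>1e-9,np.tan(np.minimum(th,1.5))/np.maximum(th,1e-9),1)
    return np.stack([a*s*d,b*s*d,d],-1)@R.T+p
if __name__=="__main__":
    from fit import fit
    c=eyes.camera("wrist"); X=wcloud(c); o=ctrl.get_obs()
    print(np.round(o["eef_pos"],1),np.round(o["tool_rot"],1),"cam",np.round(c["position"],1),"t",o["time"],o["contact_force"],o["width"])
    if len(sys.argv)>6: save(c,sys.argv[6],s=1.2)
    x,y,a,b,d=map(float,sys.argv[1:6])
    print(fit(X,(x,y,a,b,d),(c["depth"]>0)))
E
python3 wr.py 521.5 -347.5 25 35 60 pics/w1.png
```

```text
[ 207.8 -536.1  222. ] [180.   -0.   21.2] cam [ 275.7 -511.   385.3] t 1.2 [-0.70570644 -0.39456331 -0.73283124] 1.0031467879253717
Noneinvalid input
```

View pics/w1.png

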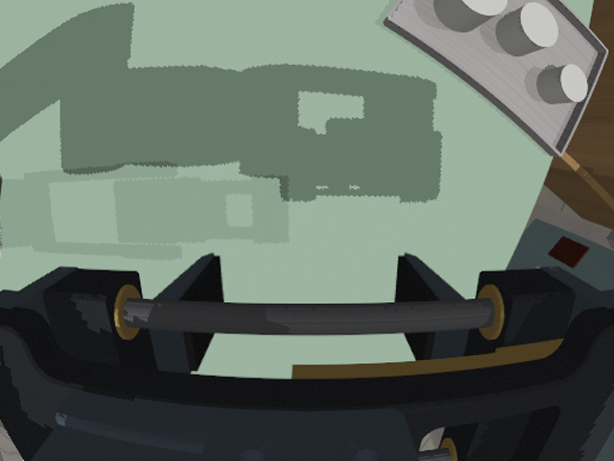

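The wrist view shows only the table and the fingers, and the arm has not moved. The rows were refused, probably because every field is needed.

```bash
python3 -m inch '{"targets":[{"grip":1,"dx":35,"dy":20,"dz":0,"twist":1},{"grip":1,"dx":75,"dy":45,"dz":0,"twist":2},{"grip":1,"dx":115,"dy":70,"dz":0,"twist":3},{"grip":1,"dx":155,"dy":95,"dz":0,"twist":4},{"grip":1,"dx":195,"dy":120,"dz":0,"twist":5},{"grip":1,"dx":235,"dy":145,"dz":0,"twist":6},{"grip":1,"dx":270,"dy":165,"dz":0,"twist":7},{"grip":1,"dx":300,"dy":182,"dz":-20,"twist":8},{"grip":1,"dx":313.5,"dy":188.5,"dz":-40,"twist":8.6},{"grip":1,"dx":313.5,"dy":188.5,"dz":-40,"twist":8.6}]}'
python3 wr.py 521.5 -347.5 25 35 60 pics/w2.png
```

```text
time: 2.2
eef_pos: [521.6, -345.4, 178.8]
tool_rot: [-179.7, -0.2, 90.1]
contact_force: [-0.7, 0.2, -0.4]
width: 1.0
grasp_force: 0.0
[ 521.1 -346.8  180.6] [-1.798e+02 -1.000e-01  9.000e+01] cam [ 523.4 -275.2  342.4] t 2.25 [ 0.01241775 -0.49776282  0.75741351] 0.9999637033725751
(array([ 522.3, -349.6,   60.1,   32.7,   34.2]), 903)
```

View pics/w2.png

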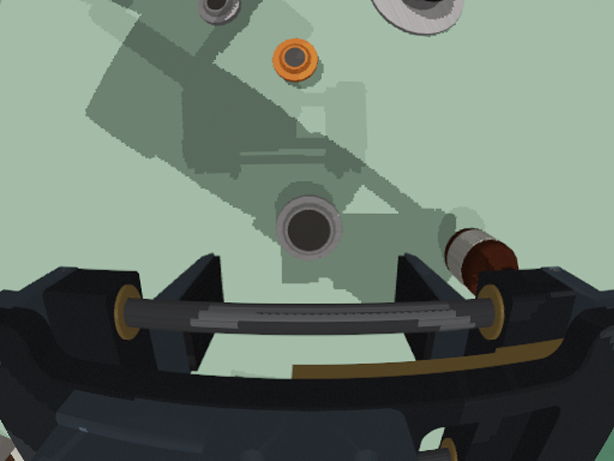

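The wrist view shows the wide support at (308,230), and its fitted diameter of 60.1 is right. Descending to grip it by its flange.

```bash
python3 -m inch '{"targets":[{"grip":1,"dx":0.5,"dy":-1,"dz":-40,"twist":0},{"grip":1,"dx":0.5,"dy":-1,"dz":-80,"twist":0},{"grip":1,"dx":0.5,"dy":-1,"dz":-120,"twist":0},{"grip":1,"dx":0.5,"dy":-1,"dz":-142,"twist":0},{"grip":1,"dx":0.5,"dy":-1,"dz":-150,"twist":0},{"grip":1,"dx":0.5,"dy":-1,"dz":-150,"twist":0}]}' 25
python3 -m inch '{"targets":[{"grip":0.7,"dx":0,"dy":0,"dz":0,"twist":0},{"grip":0.65,"dx":0,"dy":0,"dz":0,"twist":0},{"grip":0.6,"dx":0,"dy":0,"dz":0,"twist":0},{"grip":0.5,"dx":0,"dy":0,"dz":0,"twist":0},{"grip":0.5,"dx":0,"dy":0,"dz":0,"twist":0},{"grip":0.5,"dx":0,"dy":0,"dz":0,"twist":0}]}' 25
```

```text
time: 2.85
eef_pos: [521.2, -349.5, 32.3]
tool_rot: [-180.0, 0.0, 89.9]
contact_force: [0.3, 0.5, -0.1]
width: 1.002
grasp_force: 0.0
time: 3.45
eef_pos: [521.9, -348.8, 32.7]
tool_rot: [180.0, 0.0, 90.0]
contact_force: [-0.8, 0.5, 4.9]
width: 0.645
grasp_force: 25.0
```

```bash
python3 -m inch '{"targets":[{"grip":0.5,"dx":0,"dy":0,"dz":10,"twist":0},{"grip":0.5,"dx":0,"dy":0,"dz":35,"twist":0},{"grip":0.5,"dx":10,"dy":10,"dz":65,"twist":0},{"grip":0.5,"dx":35,"dy":35,"dz":85,"twist":0},{"grip":0.5,"dx":65,"dy":70,"dz":90,"twist":0},{"grip":0.5,"dx":90,"dy":105,"dz":90,"twist":0},{"grip":0.5,"dx":103,"dy":130,"dz":90,"twist":0},{"grip":0.5,"dx":106,"dy":140,"dz":90,"twist":0},{"grip":0.5,"dx":106,"dy":140,"dz":90,"twist":0},{"grip":0.5,"dx":106,"dy":140,"dz":90,"twist":0}]}'
python3 wr.py 628 -109 55 64 56 pics/w3.png
python3 - <<'E'
from h import *
from fit import fit
c=eyes.camera("scene"); X=cloud(c); o=ctrl.get_obs()["eef_pos"]
P=X[(abs(X[...,0]-o[0])<40)&(abs(X[...,1]-o[1])<40)&(X[...,2]<135)&(X[...,2]>85)]
print(o, P.min(0) if len(P) else 0, np.percentile(P,98,axis=0),len(P))
E
```

```text
time: 4.45
eef_pos: [627.2, -209.4, 121.8]
tool_rot: [-180.0, 0.0, 90.0]
contact_force: [-0.0, -0.5, -2.4]
width: 0.646
grasp_force: 25.0
[ 627.1 -209.8  121.8] [-180.     0.    89.9] cam [ 628.5 -138.6  285.1] t 4.5 [ 0.02878034 -0.44228742 -2.14910765] 0.6470522062192822
(array([ 628.8, -110.4,   55.7,   60.3,   61.6]), 2033)
[ 627.07638795 -209.99822472  121.92286478] [ 588.57372347 -240.021288     88.50277552] [ 665.06506031 -193.84895704  134.03379464] 412
```

View pics/w3.png

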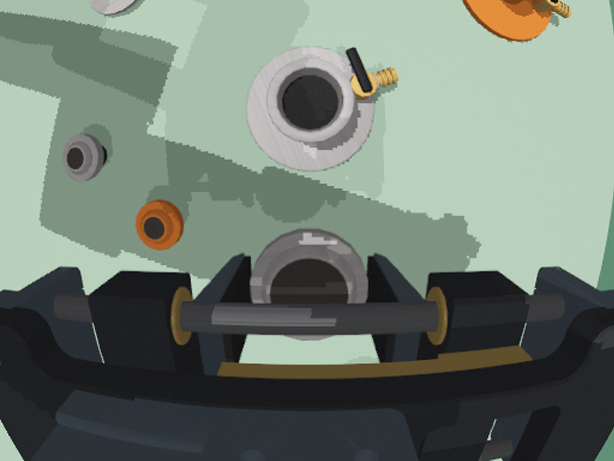

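The held support hangs level at (308,285), and the wide station is at (310,100). Three views of the station agree within 2 mm. Inserting.

```bash
python3 -m inch '{"targets":[{"grip":0.5,"dx":0.4,"dy":25,"dz":0,"twist":0},{"grip":0.5,"dx":0.4,"dy":60,"dz":0,"twist":0},{"grip":0.5,"dx":0.4,"dy":88,"dz":0,"twist":0},{"grip":0.5,"dx":0.4,"dy":98.9,"dz":0,"twist":0},{"grip":0.5,"dx":0.4,"dy":98.9,"dz":-10,"twist":0},{"grip":0.5,"dx":0.4,"dy":98.9,"dz":-22,"twist":0},{"grip":0.5,"dx":0.4,"dy":98.9,"dz":-30,"twist":0},{"grip":0.5,"dx":0.4,"dy":98.9,"dz":-34,"twist":0},{"grip":0.5,"dx":0.4,"dy":98.9,"dz":-37,"twist":0},{"grip":0.5,"dx":0.4,"dy":98.9,"dz":-37,"twist":0}]}'
python3 -m inch '{"targets":[{"grip":0.5,"dx":0,"dy":0,"dz":-2,"twist":0},{"grip":0.5,"dx":0,"dy":0,"dz":-4,"twist":0},{"grip":0.5,"dx":0,"dy":0,"dz":-6,"twist":0},{"grip":0.5,"dx":0,"dy":0,"dz":-8,"twist":0},{"grip":0.5,"dx":0,"dy":0,"dz":-10,"twist":0},{"grip":0.5,"dx":0,"dy":0,"dz":-10,"twist":0}]}'
```

```text
time: 5.55
eef_pos: [628.0, -110.2, 84.4]
tool_rot: [-180.0, -0.0, 90.0]
contact_force: [0.4, -0.2, -1.3]
width: 0.646
grasp_force: 25.0
time: 6.15
eef_pos: [628.0, -109.7, 74.6]
tool_rot: [-180.0, -0.0, 90.0]
contact_force: [-0.0, -0.7, -2.3]
width: 0.645
grasp_force: 25.0
```

```bash
python3 -m inch '{"targets":[{"grip":0.5,"dx":0,"dy":0,"dz":-1.5,"twist":0},{"grip":0.5,"dx":0,"dy":0,"dz":-3,"twist":0},{"grip":0.5,"dx":0,"dy":0,"dz":-4,"twist":0},{"grip":0.5,"dx":0,"dy":0,"dz":-4.7,"twist":0},{"grip":0.5,"dx":0,"dy":0,"dz":-5.4,"twist":0},{"grip":0.5,"dx":0,"dy":0,"dz":-5.4,"twist":0}]}'
```

```text
time: 6.75
eef_pos: [628.3, -109.8, 71.4]
tool_rot: [179.9, 0.0, 90.0]
contact_force: [-3.1, 0.9, 8.4]
width: 0.646
grasp_force: 25.0
```

```bash
python3 -m inch '{"targets":[{"grip":0.66,"dx":0,"dy":0,"dz":0,"twist":0},{"grip":0.7,"dx":0,"dy":0,"dz":0,"twist":0},{"grip":0.8,"dx":0,"dy":0,"dz":0,"twist":0},{"grip":0.9,"dx":0,"dy":0,"dz":0,"twist":0},{"grip":1,"dx":0,"dy":0,"dz":30,"twist":0},{"grip":1,"dx":-10,"dy":0,"dz":65,"twist":0},{"grip":1,"dx":-40,"dy":-15,"dz":90,"twist":0},{"grip":1,"dx":-80,"dy":-40,"dz":95,"twist":0},{"grip":1,"dx":-100,"dy":-50,"dz":95,"twist":0},{"grip":1,"dx":-100,"dy":-50,"dz":95,"twist":0}]}'
cat > flat.py <<'E'
from wr import *
# flange annulus plane: x y r_in r_out zlo zhi
x,y,a,b,z0,z1=map(float,sys.argv[1:7])
for n in ["wrist","top","scene"]:
    c=eyes.camera(n); X=wcloud(c) if n=="wrist" else cloud(c)
    r=np.hypot(X[...,0]-x,X[...,1]-y); m=(c["depth"]>0)&(r>a)&(r<b)&(X[...,2]>z0)&(X[...,2]<z1); P=X[m]
    if len(P)<10: print(n,"few"); continue
    A=np.c_[P[:,0]-x,P[:,1]-y,np.ones(len(P))]; s=np.linalg.lstsq(A,P[:,2],rcond=None)[0]
    print(n,"tilt deg",np.degrees(s[:2]).round(2),"z",s[2].round(2),len(P),"circle",cv2.minEnclosingCircle(P[:,:2].astype(np.float32)))
E
python3 flat.py 628 -109.8 25.5 33 62 74; python3 wr.py 439 -138 24 34 40 pics/w4.png
```

```text
time: 7.75
eef_pos: [525.8, -160.8, 165.1]
tool_rot: [-180.0, 0.0, 89.8]
contact_force: [0.0, 0.9, 0.6]
width: 1.0
grasp_force: 0.0
wrist tilt deg [ 2.03 -0.38] z 70.65 901 circle ((629.33984375, -109.88666534423828), 30.398357391357422)
top tilt deg [2.07 0.12] z 70.4 148 circle ((630.29052734375, -107.72708892822266), 30.066293716430664)
scene tilt deg [-3.25  2.  ] z 69.16 101 circle ((627.5260009765625, -110.24907684326172), 30.996274948120117)
[ 529.3 -159.4  164.4] [180.  -0.  90.] cam [530.1 -88.9 327.9] t 7.95 [ 0.44236877 -0.28275729 -0.19737355] 1.0024427292510232
(array([ 439.2, -139.2,   40.4,   30.6,   33.3]), 651)
```

View pics/w4.png

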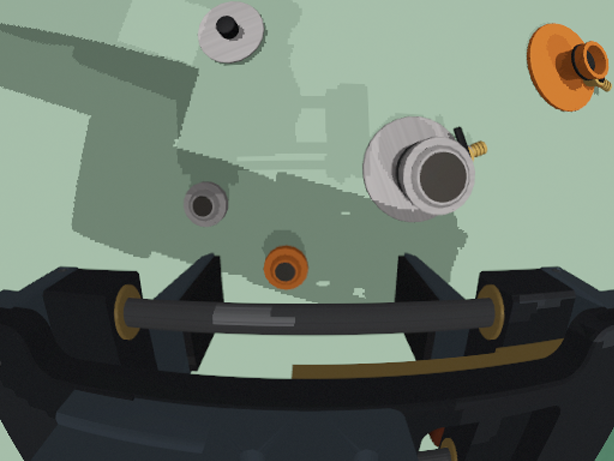

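The wide support is in its port, but the fit gives z ≈ 70.5 with perhaps 2° of tilt. I'll press it down gently with closed fingers to make sure.

```bash
python3 -m inch '{"targets":[{"grip":0,"dx":30,"dy":15,"dz":0,"twist":0},{"grip":0,"dx":65,"dy":33,"dz":0,"twist":0},{"grip":0,"dx":90,"dy":45,"dz":-10,"twist":0},{"grip":0,"dx":100,"dy":50,"dz":-35,"twist":0},{"grip":0,"dx":100,"dy":50,"dz":-60,"twist":0},{"grip":0,"dx":100,"dy":50,"dz":-74,"twist":0},{"grip":0,"dx":100,"dy":50,"dz":-78,"twist":0},{"grip":0,"dx":100,"dy":50,"dz":-79.5,"twist":0},{"grip":0,"dx":100,"dy":50,"dz":-80.5,"twist":0},{"grip":0,"dx":100,"dy":50,"dz":-81,"twist":0}]}'
python3 -m inch '{"targets":[{"grip":0,"dx":0,"dy":0,"dz":-0.7,"twist":0},{"grip":0,"dx":0,"dy":0,"dz":-1.2,"twist":0},{"grip":0,"dx":0,"dy":0,"dz":-1.2,"twist":0}]}'
```

```text
time: 8.95
eef_pos: [628.2, -110.0, 85.0]
tool_rot: [180.0, 0.0, 90.0]
contact_force: [-2.6, -0.4, 5.9]
width: 0.154
grasp_force: 3.0
time: 9.25
eef_pos: [628.7, -110.1, 84.9]
tool_rot: [179.8, 0.0, 90.0]
contact_force: [-2.3, 0.5, 8.5]
width: 0.006
grasp_force: 4.3
```

```bash
python3 -m inch '{"targets":[{"grip":0,"dx":0,"dy":0,"dz":-1,"twist":0},{"grip":0,"dx":0,"dy":0,"dz":-2,"twist":0},{"grip":0,"dx":0,"dy":0,"dz":-3,"twist":0},{"grip":0,"dx":0,"dy":0,"dz":-3,"twist":0}]}'
```

```text
time: 9.65
eef_pos: [628.7, -110.1, 84.8]
tool_rot: [179.8, 0.1, 90.0]
contact_force: [-8.0, 1.3, 23.2]
width: 0.004
grasp_force: 11.2
```

The support is wedged about 1 mm high. The circles in all three views put it roughly 1 mm to +x of the port centre. I'll regrip it, lift slightly, shift −x and seat it again.

```bash
python3 -m inch '{"targets":[{"grip":0,"dx":0,"dy":0,"dz":20,"twist":0},{"grip":1,"dx":0,"dy":0,"dz":32,"twist":0},{"grip":1,"dx":-0.8,"dy":0,"dz":32,"twist":0},{"grip":1,"dx":-0.8,"dy":0,"dz":32,"twist":0},{"grip":1,"dx":-0.8,"dy":0,"dz":32,"twist":0},{"grip":1,"dx":-0.8,"dy":0,"dz":15,"twist":0},{"grip":1,"dx":-0.8,"dy":0,"dz":0,"twist":0},{"grip":1,"dx":-0.8,"dy":0,"dz":-7.6,"twist":0},{"grip":0.7,"dx":-0.8,"dy":0,"dz":-7.6,"twist":0},{"grip":0.5,"dx":-0.8,"dy":0,"dz":-7.6,"twist":0}]}' 25
python3 -m inch '{"targets":[{"grip":0.5,"dx":0,"dy":0,"dz":0,"twist":0},{"grip":0.5,"dx":0,"dy":0,"dz":0,"twist":0},{"grip":0.5,"dx":0,"dy":0,"dz":3,"twist":0},{"grip":0.5,"dx":0,"dy":0,"dz":6,"twist":0},{"grip":0.5,"dx":-0.3,"dy":0,"dz":6,"twist":0},{"grip":0.5,"dx":-0.3,"dy":0,"dz":4,"twist":0},{"grip":0.5,"dx":-0.3,"dy":0,"dz":2,"twist":0}]}'
```

```text
time: 10.65
eef_pos: [633.8, -110.0, 78.8]
tool_rot: [179.1, 0.1, 90.0]
contact_force: [-1.1, 1.1, 31.8]
width: 0.636
grasp_force: 25.7
time: 11.35
eef_pos: [628.8, -109.9, 78.3]
tool_rot: [179.7, 0.0, 90.0]
contact_force: [-4.3, 1.8, 36.5]
width: 0.571
grasp_force: 41.4
```

```bash
python3 -m inch '{"targets":[{"grip":0.5,"dx":0,"dy":0,"dz":-1,"twist":0},{"grip":0.5,"dx":0,"dy":0,"dz":-2,"twist":0},{"grip":0.5,"dx":0,"dy":0,"dz":-3,"twist":0},{"grip":0.5,"dx":0,"dy":0,"dz":-4,"twist":0},{"grip":0.5,"dx":0,"dy":0,"dz":-4,"twist":0}]}'
```

```text
time: 11.85
eef_pos: [628.9, -109.8, 78.2]
tool_rot: [179.6, 0.1, 90.0]
contact_force: [-7.8, 2.7, 45.6]
width: 0.573
grasp_force: 44.6
```

The fingers had not opened in time and are standing on the flange. Backing off and looking.

```bash
python3 -m inch '{"targets":[{"grip":0.65,"dx":0,"dy":0,"dz":8,"twist":0},{"grip":0.8,"dx":0,"dy":0,"dz":10,"twist":0},{"grip":1,"dx":0,"dy":0,"dz":20,"twist":0},{"grip":1,"dx":-20,"dy":-20,"dz":55,"twist":0},{"grip":1,"dx":-20,"dy":-50,"dz":85,"twist":0},{"grip":1,"dx":-20,"dy":-80,"dz":90,"twist":0},{"grip":1,"dx":-20,"dy":-90,"dz":90,"twist":0},{"grip":1,"dx":-20,"dy":-90,"dz":90,"twist":0}]}'
python3 flat.py 628 -109.8 25.5 33 62 74; python3 wr.py 628 -110 55 75 60 pics/w5.png
```

```text
time: 12.65
eef_pos: [606.3, -200.6, 158.2]
tool_rot: [-179.8, -0.1, 89.9]
contact_force: [-0.6, 0.9, -0.1]
width: 1.0
grasp_force: 0.0
wrist tilt deg [-0.   -0.03] z 71.19 975 circle ((627.7033081054688, -110.35926055908203), 30.074405670166016)
top tilt deg [ 1.35 -0.61] z 70.68 157 circle ((628.822021484375, -107.73918151855469), 29.92249298095703)
scene tilt deg [-4.13  1.77] z 69.18 90 circle ((625.9644165039062, -110.96348571777344), 31.23835563659668)
[ 606.6 -198.3  158.5] [-1.799e+02 -1.000e-01  9.000e+01] cam [ 608.1 -128.   321.6] t 12.85 [-0.36347863  1.11764883  0.06336389] 1.0002487451998943
(array([ 627.8, -110.2,   60.2,   71.4,   74.4]), 1566)
```

View pics/w5.png

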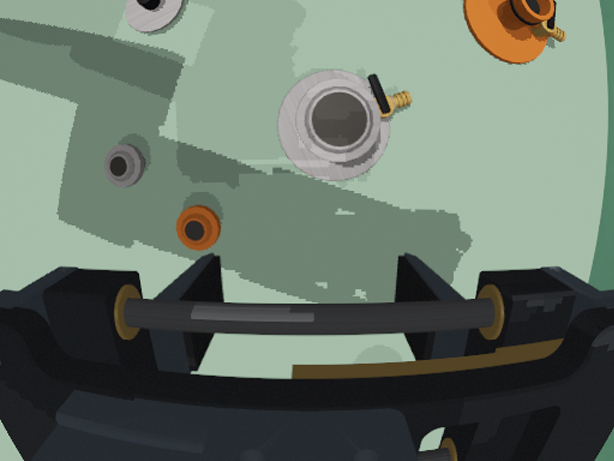

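It is now seated flat: wrist tilt is 0°, and the tips stood on the flange top at z ≈ 70.2. On to the narrow support at (124,165), with the camera brought straight above it first.

```bash
python3 -m inch '{"targets":[{"grip":1,"dx":-30,"dy":-5,"dz":0,"twist":0},{"grip":1,"dx":-70,"dy":-10,"dz":0,"twist":0},{"grip":1,"dx":-115,"dy":-10,"dz":0,"twist":0},{"grip":1,"dx":-150,"dy":-10,"dz":0,"twist":0},{"grip":1,"dx":-168,"dy":-10,"dz":0,"twist":0},{"grip":1,"dx":-168,"dy":-10,"dz":0,"twist":0},{"grip":1,"dx":-168,"dy":-10,"dz":0,"twist":0},{"grip":1,"dx":-168,"dy":-10,"dz":0,"twist":0}]}'
python3 wr.py 439 -138.5 24 34 40
```

```text
time: 13.65
eef_pos: [440.5, -209.6, 159.8]
tool_rot: [179.9, 0.0, 90.0]
contact_force: [0.7, -0.0, 1.1]
width: 0.999
grasp_force: 0.0
[ 440.5 -209.6  159.7] [180.   0.  90.] cam [ 441.5 -138.8  323.1] t 13.7 [0.74560014 0.80931137 0.04299085] 0.9964286434195894
(array([ 439.1, -139.7,   40.5,   30.7,   33.5]), 706)
```

```bash
python3 -m inch '{"targets":[{"grip":1,"dx":0,"dy":0,"dz":0,"twist":0}]}'; python3 wr.py 439 -138.5 24 34 40
```

```text
time: 13.8
eef_pos: [440.1, -209.6, 159.5]
tool_rot: [180.0, -0.0, 90.0]
contact_force: [0.2, -0.8, -0.1]
width: 0.998
grasp_force: 0.0
[ 439.9 -209.7  159.5] [-180.   -0.   90.] cam [ 441.2 -138.9  322.9] t 13.85 [ 0.44254421 -0.45428876 -0.28888966] 0.9996451907091352
(array([ 439.1, -139.4,   40.1,   30.7,   33.3]), 708)
```

```bash
python3 -m inch '{"targets":[{"grip":1,"dx":-1.2,"dy":30,"dz":-15,"twist":0},{"grip":1,"dx":-1.2,"dy":60,"dz":-45,"twist":0},{"grip":1,"dx":-1.2,"dy":70.2,"dz":-85,"twist":0},{"grip":1,"dx":-1.2,"dy":70.2,"dz":-115,"twist":0},{"grip":1,"dx":-1.2,"dy":70.2,"dz":-126,"twist":0},{"grip":0.8,"dx":-1.2,"dy":70.2,"dz":-129.6,"twist":0},{"grip":0.6,"dx":-1.2,"dy":70.2,"dz":-129.6,"twist":0},{"grip":0.5,"dx":-1.2,"dy":70.2,"dz":-129.6,"twist":0},{"grip":0.45,"dx":-1.2,"dy":70.2,"dz":-129.6,"twist":0},{"grip":0.3,"dx":-1.2,"dy":70.2,"dz":-129.6,"twist":0}]}' 20
python3 -m inch '{"targets":[{"grip":0.3,"dx":0,"dy":0,"dz":0,"twist":0},{"grip":0.3,"dx":0,"dy":0,"dz":0,"twist":0},{"grip":0.3,"dx":0,"dy":0,"dz":0,"twist":0}]}'
```

```text
time: 14.85
eef_pos: [438.5, -139.9, 31.1]
tool_rot: [179.9, 0.0, 90.0]
contact_force: [-0.6, -0.5, 0.2]
width: 0.59
grasp_force: 0.0
time: 15.15
eef_pos: [438.2, -139.6, 30.5]
tool_rot: [180.0, 0.0, 90.0]
contact_force: [-0.6, -0.1, 2.4]
width: 0.429
grasp_force: 20.0
```

```bash
python3 -m inch '{"targets":[{"grip":0.3,"dx":0,"dy":0,"dz":10,"twist":0},{"grip":0.3,"dx":5,"dy":5,"dz":35,"twist":0},{"grip":0.3,"dx":20,"dy":25,"dz":65,"twist":0},{"grip":0.3,"dx":45,"dy":55,"dz":90,"twist":0},{"grip":0.3,"dx":75,"dy":92,"dz":95,"twist":0},{"grip":0.3,"dx":105,"dy":130,"dz":95,"twist":0},{"grip":0.3,"dx":132,"dy":170,"dz":95,"twist":0},{"grip":0.3,"dx":157,"dy":203,"dz":95,"twist":0},{"grip":0.3,"dx":168,"dy":218,"dz":95,"twist":0},{"grip":0.3,"dx":170.5,"dy":221,"dz":95,"twist":0}]}'
python3 -m inch '{"targets":[{"grip":0.3,"dx":0,"dy":0,"dz":0,"twist":0},{"grip":0.3,"dx":0,"dy":0,"dz":0,"twist":0}]}'
python3 wr.py 609 152 55 64 39 pics/w6.png;python3 wr.py 609 152 55 64 39
```

```text
time: 16.15
eef_pos: [609.3, 83.5, 125.1]
tool_rot: [180.0, -0.0, 90.1]
contact_force: [-0.5, -1.3, -1.3]
width: 0.427
grasp_force: 20.0
time: 16.35
eef_pos: [607.4, 80.4, 125.1]
tool_rot: [-179.9, 0.0, 89.9]
contact_force: [-0.8, -0.9, -0.4]
width: 0.427
grasp_force: 20.0
[607.4  80.2 125.2] [-179.9    0.    89.9] cam [608.8 151.2 288.4] t 16.4 [-0.32351807 -1.33584435 -0.45993547] 0.4241078556469368
(array([609.5, 150.2,  38.6,  60.3,  61.4]), 958)
[607.6  80.2 125.3] [-180.     0.    89.9] cam [608.9 151.  288.6] t 16.45 [ 0.56159052 -0.15542872 -0.90977093] 0.42767421496213887
(array([609.6, 150.1,  38.6,  60.3,  61.5]), 959)
```

View pics/w6.png

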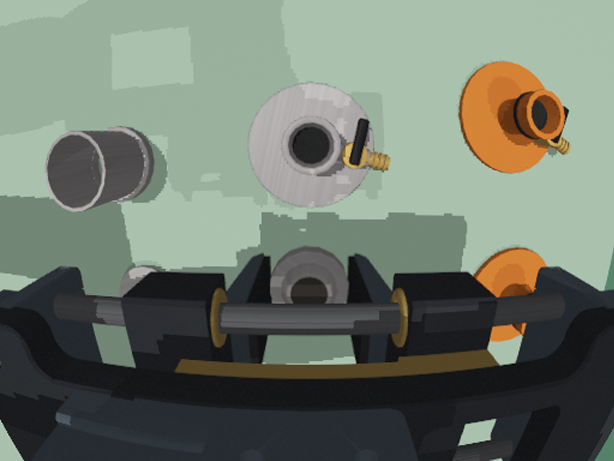

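The narrow station is at (311,145), directly below the camera, and the support hangs level at (309,285). Inserting.

```bash
python3 -m inch '{"targets":[{"grip":0.3,"dx":1.4,"dy":20,"dz":0,"twist":0},{"grip":0.3,"dx":1.4,"dy":50,"dz":0,"twist":0},{"grip":0.3,"dx":1.4,"dy":67,"dz":0,"twist":0},{"grip":0.3,"dx":1.4,"dy":70.1,"dz":-8,"twist":0},{"grip":0.3,"dx":1.4,"dy":70.1,"dz":-20,"twist":0},{"grip":0.3,"dx":1.4,"dy":70.1,"dz":-28,"twist":0},{"grip":0.3,"dx":1.4,"dy":70.1,"dz":-32,"twist":0},{"grip":0.3,"dx":1.4,"dy":70.1,"dz":-32,"twist":0},{"grip":0.3,"dx":1.4,"dy":70.1,"dz":-32,"twist":0}]}'
```

```text
time: 17.35
eef_pos: [610.0, 151.0, 93.1]
tool_rot: [180.0, 0.0, 89.9]
contact_force: [-0.7, 0.4, 0.9]
width: 0.431
grasp_force: 20.0
```

```bash
for i in 1 2 3; do python3 -m inch '{"targets":[{"grip":0.3,"dx":0,"dy":0,"dz":0,"twist":0}]}' | grep eef; done
```

```text
eef_pos: [610.2, 151.3, 93.6]
eef_pos: [610.1, 151.5, 93.6]
eef_pos: [610.0, 151.6, 93.5]
```

```bash
python3 -m inch '{"targets":[{"grip":0.3,"dx":-0.8,"dy":-1.0,"dz":0,"twist":0},{"grip":0.3,"dx":-0.8,"dy":-1.0,"dz":-3,"twist":0},{"grip":0.3,"dx":-0.8,"dy":-1.0,"dz":-6,"twist":0},{"grip":0.3,"dx":-0.8,"dy":-1.0,"dz":-9,"twist":0},{"grip":0.3,"dx":-0.8,"dy":-1.0,"dz":-12,"twist":0},{"grip":0.3,"dx":-0.8,"dy":-1.0,"dz":-15,"twist":0},{"grip":0.3,"dx":-0.8,"dy":-1.0,"dz":-17,"twist":0},{"grip":0.3,"dx":-0.8,"dy":-1.0,"dz":-17,"twist":0}]}'
```

```text
time: 18.45
eef_pos: [608.8, 150.5, 75.7]
tool_rot: [-180.0, 0.0, 90.0]
contact_force: [0.6, 0.4, -1.5]
width: 0.425
grasp_force: 20.0
```

```bash
python3 -m inch '{"targets":[{"grip":0.3,"dx":0,"dy":0,"dz":-1.5,"twist":0},{"grip":0.3,"dx":0,"dy":0,"dz":-3,"twist":0},{"grip":0.3,"dx":0,"dy":0,"dz":-4,"twist":0},{"grip":0.3,"dx":0,"dy":0,"dz":-4.5,"twist":0},{"grip":0.3,"dx":0,"dy":0,"dz":-4.5,"twist":0}]}'
```

```text
time: 18.95
eef_pos: [609.0, 150.5, 71.6]
tool_rot: [-180.0, 0.0, 90.0]
contact_force: [0.8, 0.7, -1.1]
width: 0.429
grasp_force: 20.0
```

```bash
python3 -m inch '{"targets":[{"grip":0.3,"dx":0,"dy":0,"dz":-0.8,"twist":0},{"grip":0.3,"dx":0,"dy":0,"dz":-1.5,"twist":0},{"grip":0.3,"dx":0,"dy":0,"dz":-2.2,"twist":0},{"grip":0.3,"dx":0,"dy":0,"dz":-2.2,"twist":0}]}'
```

```text
time: 19.35
eef_pos: [609.2, 150.6, 70.9]
tool_rot: [179.9, -0.0, 90.0]
contact_force: [-2.8, -0.2, 6.9]
width: 0.427
grasp_force: 20.0
```

```bash
python3 -m inch '{"targets":[{"grip":0.45,"dx":0,"dy":0,"dz":0.5,"twist":0},{"grip":0.55,"dx":0,"dy":0,"dz":0.5,"twist":0},{"grip":0.75,"dx":0,"dy":0,"dz":0.5,"twist":0},{"grip":1,"dx":0,"dy":0,"dz":5,"twist":0},{"grip":1,"dx":0,"dy":0,"dz":30,"twist":0},{"grip":1,"dx":0,"dy":-20,"dz":60,"twist":0},{"grip":1,"dx":0,"dy":-50,"dz":75,"twist":0},{"grip":1,"dx":0,"dy":-68,"dz":75,"twist":0},{"grip":1,"dx":0,"dy":-72,"dz":75,"twist":0},{"grip":1,"dx":0,"dy":-72,"dz":75,"twist":0}]}'
python3 flat.py 609 150.5 15.5 21 62 74; python3 wr.py 609 150.5 62 74 40
```

```text
time: 20.35
eef_pos: [608.2, 78.2, 143.2]
tool_rot: [-179.9, -0.0, 89.9]
contact_force: [-0.2, 1.1, -0.2]
width: 0.996
grasp_force: 0.0
wrist tilt deg [0.23 0.02] z 70.93 735 circle ((610.004638671875, 150.97618103027344), 19.842144012451172)
top few
scene tilt deg [-7.04  7.67] z 69.72 38 circle ((609.260009765625, 149.48263549804688), 19.326688766479492)
[608.6  79.4 143.5] [-179.9   -0.    90. ] cam [610.  150.1 306.6] t 20.55 [-0.19561483 -0.04741347 -0.65996007] 1.0000802150048431
(array([610.1, 151. ,  40. ,  71. ,  73.2]), 1054)
```

The narrow support is seated flat: tilt is 0.2° and the flange is at about 70. Next is the wide funnel.

```bash
python3 -m inch '{"targets":[{"grip":1,"dx":-25,"dy":-5,"dz":10,"twist":0},{"grip":1,"dx":-65,"dy":-8,"dz":20,"twist":0},{"grip":1,"dx":-110,"dy":-8,"dz":20,"twist":0},{"grip":1,"dx":-150,"dy":-8,"dz":20,"twist":0},{"grip":1,"dx":-166,"dy":-8,"dz":20,"twist":0},{"grip":1,"dx":-166,"dy":-8,"dz":20,"twist":0},{"grip":1,"dx":-166,"dy":-8,"dz":20,"twist":0},{"grip":1,"dx":-166,"dy":-8,"dz":20,"twist":0}]}'
python3 wr.py 443 142 68 80 58;python3 wr.py 443 142 68 80 58
```

```text
time: 21.35
eef_pos: [444.6, 70.9, 164.5]
tool_rot: [179.9, -0.0, 90.0]
contact_force: [-0.3, 0.3, 0.2]
width: 1.003
grasp_force: 0.0
[444.5  70.8 164.4] [180.  -0.  90.] cam [445.6 141.6 327.9] t 21.4 [ 0.99779356 -0.27936022  0.50420112] 0.9997089640167331
(array([443.7, 141.2,  57.9,  75.3,  76.5]), 833)
[444.3  70.7 164.3] [180.  -0.  90.] cam [445.5 141.5 327.7] t 21.45 [0.20552194 0.0562132  1.11152685] 0.9998628669201995
(array([444. , 141.1,  58.4,  75.3,  76.5]), 840)
```

```bash
python3 -m inch '{"targets":[{"grip":1,"dx":-0.9,"dy":25,"dz":0,"twist":0},{"grip":1,"dx":-0.9,"dy":55,"dz":0,"twist":0},{"grip":1,"dx":-0.9,"dy":70.4,"dz":-15,"twist":0},{"grip":1,"dx":-0.9,"dy":70.4,"dz":-50,"twist":0},{"grip":1,"dx":-0.9,"dy":70.4,"dz":-85,"twist":0},{"grip":1,"dx":-0.9,"dy":70.4,"dz":-110,"twist":0},{"grip":1,"dx":-0.9,"dy":70.4,"dz":-119,"twist":0},{"grip":0.7,"dx":-0.9,"dy":70.4,"dz":-119,"twist":0},{"grip":0.65,"dx":-0.9,"dy":70.4,"dz":-119,"twist":0},{"grip":0.5,"dx":-0.9,"dy":70.4,"dz":-119,"twist":0}]}' 25
python3 -m inch '{"targets":[{"grip":0.5,"dx":0,"dy":0,"dz":0,"twist":0},{"grip":0.5,"dx":0,"dy":0,"dz":0,"twist":0},{"grip":0.5,"dx":0,"dy":0,"dz":0,"twist":0},{"grip":0.5,"dx":0,"dy":0,"dz":0,"twist":0}]}'
```

```text
time: 22.45
eef_pos: [443.4, 141.3, 46.7]
tool_rot: [179.8, -0.0, 90.0]
contact_force: [0.1, 0.4, 0.1]
width: 0.767
grasp_force: 0.0
time: 22.85
eef_pos: [442.7, 141.1, 46.4]
tool_rot: [179.9, -0.0, 90.0]
contact_force: [-1.4, -0.9, 6.3]
width: 0.621
grasp_force: 25.0
```

```bash
python3 -m inch '{"targets":[{"grip":0.5,"dx":0,"dy":0,"dz":10,"twist":0},{"grip":0.5,"dx":0,"dy":0,"dz":40,"twist":0},{"grip":0.5,"dx":0,"dy":0,"dz":75,"twist":0},{"grip":0.5,"dx":8,"dy":-15,"dz":100,"twist":0},{"grip":0.5,"dx":25,"dy":-45,"dz":105,"twist":0},{"grip":0.5,"dx":47,"dy":-82,"dz":105,"twist":0},{"grip":0.5,"dx":69,"dy":-120,"dz":105,"twist":0},{"grip":0.5,"dx":91,"dy":-158,"dz":105,"twist":0},{"grip":0.5,"dx":113,"dy":-197,"dz":105,"twist":0},{"grip":0.5,"dx":135,"dy":-236,"dz":105,"twist":0}]}'
python3 -m inch '{"targets":[{"grip":0.5,"dx":20,"dy":-35,"dz":0,"twist":0},{"grip":0.5,"dx":36,"dy":-65,"dz":0,"twist":0},{"grip":0.5,"dx":46,"dy":-81,"dz":0,"twist":0},{"grip":0.5,"dx":49,"dy":-86,"dz":0,"twist":0},{"grip":0.5,"dx":49,"dy":-86,"dz":0,"twist":0},{"grip":0.5,"dx":49,"dy":-86,"dz":0,"twist":0},{"grip":0.5,"dx":49,"dy":-86,"dz":0,"twist":0}]}'
python3 wr.py 627.5 -110 62 74 60 pics/w7.png;python3 wr.py 627.5 -110 62 74 60; python3 flat.py 627.5 -110 25.5 33 62 74|head -1
```

```text
time: 23.85
eef_pos: [577.3, -96.6, 150.7]
tool_rot: [-180.0, -0.0, 90.0]
contact_force: [0.0, 0.6, -1.4]
width: 0.62
grasp_force: 25.0
time: 24.55
eef_pos: [625.5, -179.8, 150.7]
tool_rot: [-180.0, -0.0, 90.1]
contact_force: [0.5, -0.1, -1.7]
width: 0.616
grasp_force: 25.0
[ 625.7 -179.8  150.7] [-180.    -0.    90.1] cam [ 626.7 -109.1  314. ] t 24.6 [-0.90990492  0.67101224 -1.84281929] 0.61888427395214
(array([ 627.9, -110.4,   60. ,   71.3,   73.3]), 1521)
[ 625.8 -180.   150.8] [-180.    -0.    90.1] cam [ 626.8 -109.2  314.1] t 24.65 [-0.53892758 -0.87511548 -2.29386481] 0.6222470954711653
(array([ 627.9, -110.5,   59.9,   71.3,   73.4]), 1514)
wrist tilt deg [ 0.04 -0.09] z 71.25 1057 circle ((627.8995971679688, -110.39913940429688), 30.012800216674805)
```

View pics/w7.png

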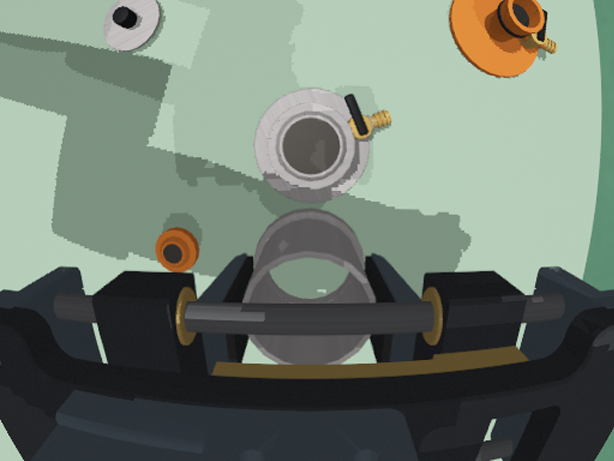

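The funnel is held level at (310,290), and the seated wide support is at (311,146). Placing it now.

```bash
python3 -m inch '{"targets":[{"grip":0.5,"dx":1.5,"dy":20,"dz":0,"twist":0},{"grip":0.5,"dx":1.5,"dy":50,"dz":0,"twist":0},{"grip":0.5,"dx":1.5,"dy":66,"dz":0,"twist":0},{"grip":0.5,"dx":1.5,"dy":69.6,"dz":-8,"twist":0},{"grip":0.5,"dx":1.5,"dy":69.6,"dz":-17,"twist":0},{"grip":0.5,"dx":1.5,"dy":69.6,"dz":-22,"twist":0},{"grip":0.5,"dx":1.5,"dy":69.6,"dz":-24,"twist":0},{"grip":0.5,"dx":1.5,"dy":69.6,"dz":-24,"twist":0},{"grip":0.5,"dx":1.5,"dy":69.6,"dz":-24,"twist":0}]}'
python3 -m inch '{"targets":[{"grip":0.5,"dx":0,"dy":0,"dz":0,"twist":0},{"grip":0.5,"dx":0,"dy":0,"dz":0,"twist":0}]}'
```

```text
time: 25.7
eef_pos: [627.8, -112.1, 126.5]
tool_rot: [180.0, 0.0, 89.9]
contact_force: [0.3, 0.3, -1.3]
width: 0.62
grasp_force: 25.0
time: 25.9
eef_pos: [627.8, -111.7, 126.8]
tool_rot: [180.0, 0.0, 90.0]
contact_force: [-0.1, -0.2, -2.8]
width: 0.622
grasp_force: 25.0
```

```bash
python3 -m inch '{"targets":[{"grip":0.5,"dx":-0.3,"dy":1,"dz":0,"twist":0},{"grip":0.5,"dx":-0.3,"dy":1,"dz":-2,"twist":0},{"grip":0.5,"dx":-0.3,"dy":1,"dz":-4,"twist":0},{"grip":0.5,"dx":-0.3,"dy":1,"dz":-6,"twist":0},{"grip":0.5,"dx":-0.3,"dy":1,"dz":-7.5,"twist":0},{"grip":0.5,"dx":-0.3,"dy":1,"dz":-7.5,"twist":0}]}'
```

```text
time: 26.5
eef_pos: [627.1, -110.4, 118.6]
tool_rot: [-180.0, -0.0, 90.0]
contact_force: [0.3, -0.7, -2.3]
width: 0.619
grasp_force: 25.0
```

```bash
python3 -m inch '{"targets":[{"grip":0.5,"dx":0,"dy":0,"dz":-1,"twist":0},{"grip":0.5,"dx":0,"dy":0,"dz":-2,"twist":0},{"grip":0.5,"dx":0,"dy":0,"dz":-3,"twist":0},{"grip":0.5,"dx":0,"dy":0,"dz":-3.7,"twist":0},{"grip":0.5,"dx":0,"dy":0,"dz":-3.7,"twist":0}]}'
```

```text
time: 27.0
eef_pos: [627.4, -110.5, 117.0]
tool_rot: [179.9, 0.0, 90.0]
contact_force: [-3.0, 0.2, 6.8]
width: 0.621
grasp_force: 25.0
```

```bash
python3 -m inch '{"targets":[{"grip":0.64,"dx":0,"dy":0,"dz":0.3,"twist":0},{"grip":0.75,"dx":0,"dy":0,"dz":0.3,"twist":0},{"grip":0.9,"dx":0,"dy":0,"dz":0.3,"twist":0},{"grip":1,"dx":0,"dy":0,"dz":10,"twist":0},{"grip":1,"dx":0,"dy":0,"dz":45,"twist":0},{"grip":1,"dx":0,"dy":0,"dz":85,"twist":0},{"grip":1,"dx":0,"dy":-30,"dz":100,"twist":0},{"grip":1,"dx":0,"dy":-60,"dz":105,"twist":0},{"grip":1,"dx":0,"dy":-71,"dz":105,"twist":0},{"grip":1,"dx":0,"dy":-71,"dz":105,"twist":0}]}'
python3 flat.py 627.5 -110 26 29 135 152; python3 wr.py 627.5 -110 135 152 58 pics/w8.png
```

```text
time: 28.0
eef_pos: [627.1, -182.6, 220.1]
tool_rot: [-180.0, -0.0, 89.9]
contact_force: [1.0, 0.8, 0.1]
width: 0.999
grasp_force: 0.0
wrist tilt deg [-2.28  0.01] z 145.45 720 circle ((628.0230712890625, -110.1502456665039), 28.79798698425293)
top tilt deg [-0.4  -0.45] z 143.88 85 circle ((628.7354736328125, -108.31952667236328), 28.428251266479492)
scene tilt deg [-0.23  0.17] z 140.95 94 circle ((626.7091674804688, -110.02647399902344), 28.75951385498047)
[ 627.1 -180.2  219.6] [-1.799e+02 -1.000e-01  9.000e+01] cam [ 628.4 -109.8  382.9] t 28.2 [-0.41931784  0.97632218 -0.38570916] 0.9988271163118542
(array([ 628.3, -110.2,   58.2,  145.9,  147.2]), 1048)
```

View pics/w8.png

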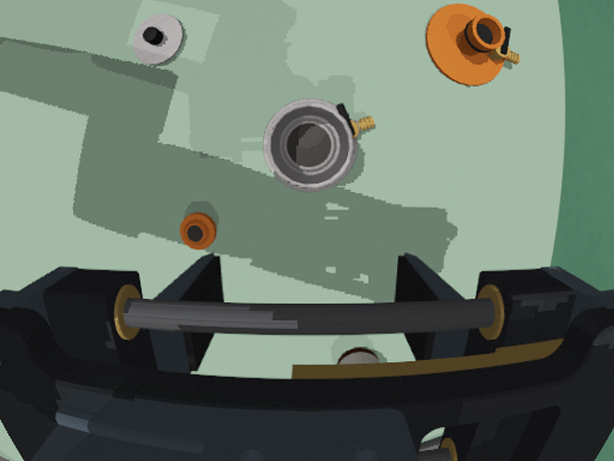

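```bash
python3 flat.py 628.2 -110.2 26.3 28.8 142 150
```

```text
wrist tilt deg [ 0.05 -0.13] z 146.14 614 circle ((628.2120361328125, -110.19133758544922), 28.79486083984375)
top tilt deg [0.88 0.94] z 144.94 62 circle ((628.2017822265625, -109.72525787353516), 28.442569732666016)
scene tilt deg [ 2.07 -0.63] z 144.54 36 circle ((628.0816650390625, -110.45160675048828), 28.51775360107422)
```

The wide funnel stands level (tilt 0.1°, rim at 145). Now the narrow funnel.

```bash
python3 -m inch '{"targets":[{"grip":1,"dx":-8,"dy":25,"dz":0,"twist":0},{"grip":1,"dx":-18,"dy":65,"dz":0,"twist":0},{"grip":1,"dx":-29,"dy":110,"dz":0,"twist":0},{"grip":1,"dx":-40,"dy":155,"dz":0,"twist":0},{"grip":1,"dx":-51,"dy":200,"dz":0,"twist":0},{"grip":1,"dx":-62,"dy":245,"dz":0,"twist":0},{"grip":1,"dx":-73,"dy":290,"dz":0,"twist":0},{"grip":1,"dx":-84,"dy":335,"dz":-20,"twist":0},{"grip":1,"dx":-95,"dy":380,"dz":-40,"twist":0},{"grip":1,"dx":-105,"dy":415,"dz":-60,"twist":0}]}'
python3 -m inch '{"targets":[{"grip":1,"dx":-6,"dy":20,"dz":-8,"twist":0},{"grip":1,"dx":-7,"dy":27,"dz":-10,"twist":0},{"grip":1,"dx":-7,"dy":27,"dz":-10,"twist":0},{"grip":1,"dx":-7,"dy":27,"dz":-10,"twist":0},{"grip":1,"dx":-7,"dy":27,"dz":-10,"twist":0}]}'
python3 wr.py 515.5 332 54 65 40;python3 wr.py 515.5 332 54 65 40
```

```text
time: 29.35
eef_pos: [521.3, 236.4, 160.0]
tool_rot: [179.9, -0.1, 90.1]
contact_force: [-0.6, -0.5, -0.2]
width: 1.002
grasp_force: 0.0
time: 29.85
eef_pos: [516.1, 259.6, 151.1]
tool_rot: [179.9, -0.0, 89.9]
contact_force: [0.0, -0.4, 0.1]
width: 0.998
grasp_force: 0.0
[516.1 259.6 151. ] [179.9  -0.   89.9] cam [517.2 330.3 314.4] t 29.9 [ 0.11302361 -0.13610756  0.33634315] 0.9991481917280648
(array([515.9, 332.9,  40.2,  60.3,  61.5]), 635)
[516.  259.6 150.9] [179.9  -0.   89.9] cam [517.2 330.2 314.4] t 29.95 [-0.16316966 -0.02000369  0.33594592] 0.9949874956768635
(array([516. , 333. ,  40.2,  60.3,  61.4]), 635)
```

```bash
python3 -m inch '{"targets":[{"grip":1,"dx":-0.6,"dy":25,"dz":0,"twist":0},{"grip":1,"dx":-0.6,"dy":58,"dz":0,"twist":0},{"grip":1,"dx":-0.6,"dy":73.3,"dz":-15,"twist":0},{"grip":1,"dx":-0.6,"dy":73.3,"dz":-50,"twist":0},{"grip":1,"dx":-0.6,"dy":73.3,"dz":-85,"twist":0},{"grip":1,"dx":-0.6,"dy":73.3,"dz":-106,"twist":0},{"grip":0.8,"dx":-0.6,"dy":73.3,"dz":-113,"twist":0},{"grip":0.6,"dx":-0.6,"dy":73.3,"dz":-113,"twist":0},{"grip":0.5,"dx":-0.6,"dy":73.3,"dz":-113,"twist":0},{"grip":0.3,"dx":-0.6,"dy":73.3,"dz":-113,"twist":0}]}' 20
python3 -m inch '{"targets":[{"grip":0.3,"dx":0,"dy":0,"dz":0,"twist":0},{"grip":0.3,"dx":0,"dy":0,"dz":0,"twist":0},{"grip":0.3,"dx":0,"dy":0,"dz":0,"twist":0},{"grip":0.3,"dx":0,"dy":0,"dz":0,"twist":0}]}'
```

```text
time: 30.95
eef_pos: [515.7, 334.2, 38.8]
tool_rot: [179.8, -0.1, 90.0]
contact_force: [-0.0, 0.2, -0.3]
width: 0.681
grasp_force: 0.0
time: 31.35
eef_pos: [515.0, 334.0, 37.9]
tool_rot: [179.9, -0.0, 90.0]
contact_force: [-0.0, -0.4, 2.9]
width: 0.436
grasp_force: 20.0
```

```bash
python3 -m inch '{"targets":[{"grip":0.3,"dx":0,"dy":0,"dz":10,"twist":0},{"grip":0.3,"dx":0,"dy":0,"dz":40,"twist":0},{"grip":0.3,"dx":2,"dy":-10,"dz":78,"twist":0},{"grip":0.3,"dx":10,"dy":-35,"dz":103,"twist":0},{"grip":0.3,"dx":25,"dy":-75,"dz":105,"twist":0},{"grip":0.3,"dx":42,"dy":-118,"dz":105,"twist":0},{"grip":0.3,"dx":59,"dy":-162,"dz":105,"twist":0},{"grip":0.3,"dx":75,"dy":-205,"dz":105,"twist":0},{"grip":0.3,"dx":88,"dy":-240,"dz":105,"twist":0},{"grip":0.3,"dx":93.5,"dy":-254,"dz":105,"twist":0}]}'
python3 -m inch '{"targets":[{"grip":0.3,"dx":0,"dy":0,"dz":0,"twist":0},{"grip":0.3,"dx":0,"dy":0,"dz":0,"twist":0},{"grip":0.3,"dx":0,"dy":0,"dz":0,"twist":0},{"grip":0.3,"dx":0,"dy":0,"dz":0,"twist":0}]}'
python3 wr.py 609 150.5 62 74 40 pics/w9.png;python3 wr.py 609 150.5 62 74 40
```

```text
time: 32.35
eef_pos: [609.0, 76.6, 142.6]
tool_rot: [180.0, 0.0, 89.8]
contact_force: [-0.8, -0.1, -1.7]
width: 0.438
grasp_force: 20.0
time: 32.75
eef_pos: [607.7, 81.5, 142.3]
tool_rot: [-180.0, -0.0, 90.1]
contact_force: [-0.2, 0.3, -0.1]
width: 0.434
grasp_force: 20.0
[607.8  81.3 142.3] [-180.    -0.    90.1] cam [608.8 152.1 305.7] t 32.8 [ 0.38620642  0.71501569 -1.01778829] 0.4348455111261265
(array([610.1, 150.8,  40.1,  71.1,  73.4]), 1097)
[607.9  81.  142.3] [-180.    -0.    90.1] cam [608.9 152.  305.7] t 32.85 [-0.06339862  0.66335399 -1.84951154] 0.43566764908564043
(array([610.1, 150.8,  39.8,  71.1,  73.1]), 1079)
```

View pics/w9.png

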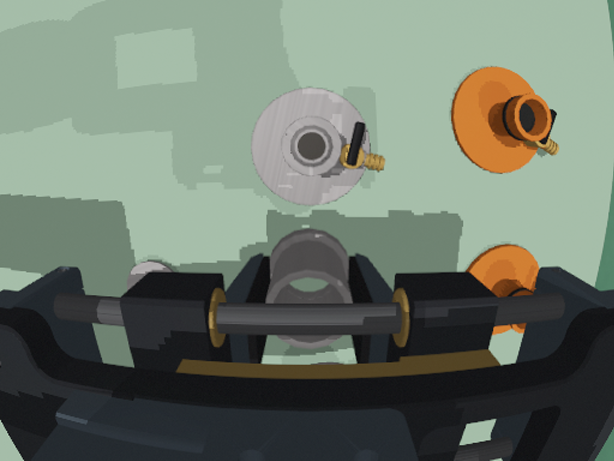

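The narrow support is at (311,146) and the funnel hangs level at (310,285). Placing it now.

```bash
python3 -m inch '{"targets":[{"grip":0.3,"dx":1.5,"dy":20,"dz":0,"twist":0},{"grip":0.3,"dx":1.5,"dy":50,"dz":0,"twist":0},{"grip":0.3,"dx":1.5,"dy":66,"dz":0,"twist":0},{"grip":0.3,"dx":1.5,"dy":69.7,"dz":-8,"twist":0},{"grip":0.3,"dx":1.5,"dy":69.7,"dz":-17,"twist":0},{"grip":0.3,"dx":1.5,"dy":69.7,"dz":-22,"twist":0},{"grip":0.3,"dx":1.5,"dy":69.7,"dz":-25,"twist":0},{"grip":0.3,"dx":1.5,"dy":69.7,"dz":-25,"twist":0},{"grip":0.3,"dx":1.5,"dy":69.7,"dz":-25,"twist":0},{"grip":0.3,"dx":1.5,"dy":69.7,"dz":-25,"twist":0}]}'
python3 -m inch '{"targets":[{"grip":0.3,"dx":0,"dy":0,"dz":0,"twist":0},{"grip":0.3,"dx":0,"dy":0,"dz":0,"twist":0},{"grip":0.3,"dx":0,"dy":0,"dz":0,"twist":0}]}'
```

```text
time: 33.85
eef_pos: [610.0, 149.2, 117.7]
tool_rot: [180.0, -0.0, 90.0]
contact_force: [0.5, -0.5, -0.5]
width: 0.44
grasp_force: 20.0
time: 34.15
eef_pos: [609.8, 149.6, 117.4]
tool_rot: [180.0, -0.0, 90.0]
contact_force: [0.6, 0.3, -1.3]
width: 0.437
grasp_force: 20.0
```

```bash
python3 -m inch '{"targets":[{"grip":0.3,"dx":-0.6,"dy":0.9,"dz":0,"twist":0},{"grip":0.3,"dx":-0.6,"dy":0.9,"dz":-1.5,"twist":0},{"grip":0.3,"dx":-0.6,"dy":0.9,"dz":-3,"twist":0},{"grip":0.3,"dx":-0.6,"dy":0.9,"dz":-4.5,"twist":0},{"grip":0.3,"dx":-0.6,"dy":0.9,"dz":-6,"twist":0},{"grip":0.3,"dx":-0.6,"dy":0.9,"dz":-6.8,"twist":0},{"grip":0.3,"dx":-0.6,"dy":0.9,"dz":-6.8,"twist":0}]}'
```

```text
time: 34.85
eef_pos: [609.0, 150.4, 110.3]
tool_rot: [-180.0, 0.0, 90.0]
contact_force: [0.6, 0.1, -0.9]
width: 0.436
grasp_force: 20.0
```

```bash
python3 -m inch '{"targets":[{"grip":0.3,"dx":0,"dy":0,"dz":-1,"twist":0},{"grip":0.3,"dx":0,"dy":0,"dz":-2,"twist":0},{"grip":0.3,"dx":0,"dy":0,"dz":-3,"twist":0},{"grip":0.3,"dx":0,"dy":0,"dz":-3,"twist":0}]}'
```

```text
time: 35.25
eef_pos: [609.2, 150.5, 108.3]
tool_rot: [180.0, -0.0, 90.0]
contact_force: [-1.8, -0.3, 3.1]
width: 0.436
grasp_force: 20.0
```

```bash
python3 -m inch '{"targets":[{"grip":0.3,"dx":0,"dy":0,"dz":-0.7,"twist":0},{"grip":0.3,"dx":0,"dy":0,"dz":-0.7,"twist":0},{"grip":0.46,"dx":0,"dy":0,"dz":-0.2,"twist":0},{"grip":0.6,"dx":0,"dy":0,"dz":0,"twist":0},{"grip":0.8,"dx":0,"dy":0,"dz":0,"twist":0},{"grip":1,"dx":0,"dy":0,"dz":10,"twist":0},{"grip":1,"dx":0,"dy":0,"dz":45,"twist":0},{"grip":1,"dx":0,"dy":-10,"dz":75,"twist":0},{"grip":1,"dx":0,"dy":-45,"dz":85,"twist":0},{"grip":1,"dx":0,"dy":-71,"dz":85,"twist":0}]}'
python3 -m inch '{"targets":[{"grip":1,"dx":0,"dy":0,"dz":0,"twist":0},{"grip":1,"dx":0,"dy":0,"dz":0,"twist":0},{"grip":1,"dx":0,"dy":0,"dz":0,"twist":0}]}'
python3 wr.py 609.5 150.6 125 136 40;python3 flat.py 610 150.8 17 19.8 126 136
```

```text
time: 36.25
eef_pos: [610.5, 78.7, 195.7]
tool_rot: [179.7, -0.0, 90.0]
contact_force: [0.4, -0.2, 0.3]
width: 0.996
grasp_force: 0.0
time: 36.55
eef_pos: [609.1, 80.3, 192.4]
tool_rot: [-180.0, -0.0, 90.0]
contact_force: [-0.4, 1.1, 0.4]
width: 0.995
grasp_force: 0.0
[609.   80.4 192.3] [-180.   -0.   90.] cam [610.3 150.9 355.8] t 36.6 [-0.80178148  0.20013154 -0.19237805] 0.9978932743579706
(array([610.2, 149.6,  40.1, 130.8, 131.9]), 830)
wrist tilt deg [-0.16 -0.28] z 130.81 469 circle ((610.0158081054688, 150.58865356445312), 19.70769691467285)
top few
scene tilt deg [-1.46 -1.67] z 128.14 13 circle ((610.2096557617188, 150.62522888183594), 19.237648010253906)
```

The narrow funnel is level (rim at 130). Last is the lid.

```bash
python3 -m inch '{"targets":[{"grip":1,"dx":-20,"dy":-15,"dz":0,"twist":0},{"grip":1,"dx":-50,"dy":-40,"dz":0,"twist":0},{"grip":1,"dx":-85,"dy":-70,"dz":-15,"twist":0},{"grip":0.7,"dx":-118,"dy":-100,"dz":-40,"twist":0},{"grip":0.6,"dx":-142,"dy":-124,"dz":-55,"twist":0},{"grip":0.6,"dx":-149,"dy":-132,"dz":-60,"twist":0},{"grip":0.6,"dx":-149,"dy":-132,"dz":-60,"twist":0},{"grip":0.6,"dx":-149,"dy":-132,"dz":-60,"twist":0},{"grip":0.6,"dx":-149,"dy":-132,"dz":-60,"twist":0},{"grip":0.6,"dx":-149,"dy":-132,"dz":-60,"twist":0}]}'
python3 wr.py 459.5 19 25 34 18;python3 wr.py 459.5 19 6 14 62
```

```text
time: 37.75
eef_pos: [461.6, -51.9, 133.0]
tool_rot: [179.9, 0.0, 90.1]
contact_force: [0.6, 0.4, 0.3]
width: 0.599
grasp_force: 0.0
[461.2 -52.  132.8] [179.9   0.   90.1] cam [462.4  18.9 296.3] t 37.8 [ 0.3430806   0.72145883 -0.17639107] 0.6010754436168865
(array([459.4,  18.5,  17.6,  30.5,  31.6]), 307)
[460.9 -52.  132.7] [179.9   0.   90.1] cam [462.1  18.8 296.2] t 37.85 [ 0.31289766 -0.61456642  0.44248217] 0.6042316425231464
(array([459.3,  18.5,  62.1,  10.6,  11.7]), 2876)
```

```bash
python3 -m inch '{"targets":[{"grip":0.6,"dx":-2,"dy":25,"dz":0,"twist":0},{"grip":0.6,"dx":-2,"dy":56,"dz":-10,"twist":0},{"grip":0.6,"dx":-2,"dy":70.5,"dz":-40,"twist":0},{"grip":0.6,"dx":-2,"dy":70.5,"dz":-75,"twist":0},{"grip":0.6,"dx":-2,"dy":70.5,"dz":-100,"twist":0},{"grip":0.5,"dx":-2,"dy":70.5,"dz":-110,"twist":0},{"grip":0.4,"dx":-2,"dy":70.5,"dz":-112,"twist":0},{"grip":0.3,"dx":-2,"dy":70.5,"dz":-112,"twist":0},{"grip":0.2,"dx":-2,"dy":70.5,"dz":-112,"twist":0},{"grip":0.05,"dx":-2,"dy":70.5,"dz":-112,"twist":0}]}' 15
python3 -m inch '{"targets":[{"grip":0.05,"dx":0,"dy":0,"dz":0,"twist":0},{"grip":0.05,"dx":0,"dy":0,"dz":0,"twist":0},{"grip":0.05,"dx":0,"dy":0,"dz":0,"twist":0},{"grip":0.05,"dx":0,"dy":0,"dz":0,"twist":0}]}'
```

```text
time: 38.85
eef_pos: [458.9, 17.9, 21.5]
tool_rot: [179.9, -0.0, 90.0]
contact_force: [-0.9, 0.5, 1.6]
width: 0.195
grasp_force: 6.6
time: 39.25
eef_pos: [458.9, 17.9, 21.5]
tool_rot: [179.9, 0.0, 90.0]
contact_force: [-0.0, -1.0, 6.6]
width: 0.19
grasp_force: 15.0
```

```bash
python3 -m inch '{"targets":[{"grip":0.05,"dx":0,"dy":0,"dz":10,"twist":0},{"grip":0.05,"dx":0,"dy":0,"dz":40,"twist":0},{"grip":0.05,"dx":0,"dy":0,"dz":85,"twist":0},{"grip":0.05,"dx":0,"dy":-5,"dz":125,"twist":0},{"grip":0.05,"dx":10,"dy":-25,"dz":160,"twist":0},{"grip":0.05,"dx":35,"dy":-60,"dz":172,"twist":0},{"grip":0.05,"dx":65,"dy":-98,"dz":172,"twist":0},{"grip":0.05,"dx":98,"dy":-136,"dz":172,"twist":0},{"grip":0.05,"dx":132,"dy":-170,"dz":172,"twist":0},{"grip":0.05,"dx":158,"dy":-192,"dz":172,"twist":0}]}'
python3 -m inch '{"targets":[{"grip":0.05,"dx":10,"dy":-7,"dz":0,"twist":0},{"grip":0.05,"dx":10,"dy":-7,"dz":0,"twist":0},{"grip":0.05,"dx":10,"dy":-7,"dz":0,"twist":0},{"grip":0.05,"dx":10,"dy":-7,"dz":0,"twist":0},{"grip":0.05,"dx":10,"dy":-7,"dz":0,"twist":0}]}'
python3 wr.py 628 -110.2 142 150 58 pics/w10.png; python3 wr.py 628 -110.2 142 150 58
```

```text
time: 40.25
eef_pos: [617.3, -176.7, 192.7]
tool_rot: [180.0, 0.0, 89.9]
contact_force: [0.2, 1.1, -0.9]
width: 0.189
grasp_force: 15.0
time: 40.75
eef_pos: [625.4, -180.2, 193.0]
tool_rot: [180.0, -0.0, 90.0]
contact_force: [0.1, -0.2, -0.9]
width: 0.188
grasp_force: 15.0
[ 625.6 -180.3  193. ] [180.  -0.  90.] cam [ 626.5 -109.5  356.3] t 40.8 [ 0.58615514 -0.65166997 -0.21495774] 0.1892654739021622
(array([ 628.3, -110.2,   58.1,  146. ,  147.3]), 1110)
[ 625.7 -180.4  193. ] [180.   0.  90.] cam [ 626.7 -109.6  356.3] t 40.85 [0.59686237 0.54140483 0.20009361] 0.19221474465207025
(array([ 628.5, -110.2,   58. ,  146. ,  147.2]), 1112)
```

View pics/w10.png

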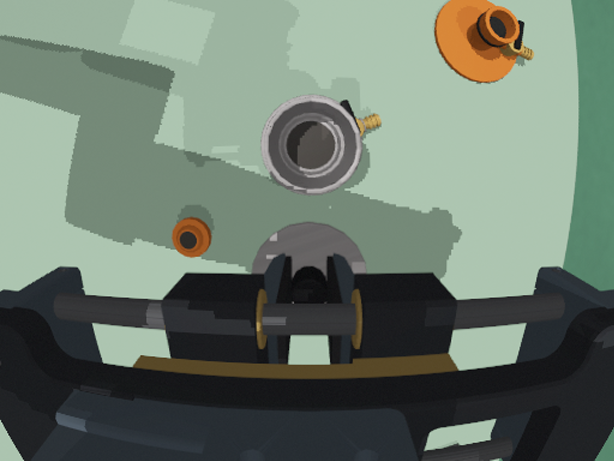

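The lid is held level at (308,250), and the funnel rim is at (312,145). Going over and down.

```bash
python3 -m inch '{"targets":[{"grip":0.05,"dx":1.9,"dy":20,"dz":0,"twist":0},{"grip":0.05,"dx":1.9,"dy":50,"dz":0,"twist":0},{"grip":0.05,"dx":1.9,"dy":66,"dz":0,"twist":0},{"grip":0.05,"dx":1.9,"dy":70,"dz":-8,"twist":0},{"grip":0.05,"dx":1.9,"dy":70,"dz":-16,"twist":0},{"grip":0.05,"dx":1.9,"dy":70,"dz":-20,"twist":0},{"grip":0.05,"dx":1.9,"dy":70,"dz":-20,"twist":0},{"grip":0.05,"dx":1.9,"dy":70,"dz":-20,"twist":0},{"grip":0.05,"dx":1.9,"dy":70,"dz":-20,"twist":0},{"grip":0.05,"dx":1.9,"dy":70,"dz":-20,"twist":0}]}'
python3 -m inch '{"targets":[{"grip":0.05,"dx":0,"dy":0,"dz":0,"twist":0}]}'
```

```text
time: 41.85
eef_pos: [628.2, -111.4, 172.7]
tool_rot: [180.0, 0.0, 90.0]
contact_force: [-0.2, -0.2, -1.5]
width: 0.189
grasp_force: 15.0
time: 41.95
eef_pos: [628.2, -111.2, 172.7]
tool_rot: [180.0, 0.0, 90.0]
contact_force: [1.0, 0.4, -1.3]
width: 0.191
grasp_force: 15.0
```

```bash
python3 -m inch '{"targets":[{"grip":0.05,"dx":-0.6,"dy":0.7,"dz":-1,"twist":0},{"grip":0.05,"dx":-0.6,"dy":0.7,"dz":-3,"twist":0},{"grip":0.05,"dx":-0.6,"dy":0.7,"dz":-5,"twist":0},{"grip":0.05,"dx":-0.6,"dy":0.7,"dz":-7,"twist":0},{"grip":0.05,"dx":-0.6,"dy":0.7,"dz":-9,"twist":0},{"grip":0.05,"dx":-0.6,"dy":0.7,"dz":-10.5,"twist":0},{"grip":0.05,"dx":-0.6,"dy":0.7,"dz":-10.5,"twist":0}]}'
```

```text
time: 42.65
eef_pos: [627.3, -110.3, 161.6]
tool_rot: [-180.0, -0.0, 90.0]
contact_force: [-1.2, -0.4, -0.5]
width: 0.19
grasp_force: 15.0
```

```bash
python3 -m inch '{"targets":[{"grip":0.05,"dx":0,"dy":0,"dz":-0.8,"twist":0},{"grip":0.05,"dx":0,"dy":0,"dz":-1.6,"twist":0},{"grip":0.05,"dx":0,"dy":0,"dz":-2.4,"twist":0},{"grip":0.05,"dx":0,"dy":0,"dz":-2.8,"twist":0}]}'
```

```text
time: 43.05
eef_pos: [627.9, -110.4, 161.1]
tool_rot: [179.9, 0.0, 90.0]
contact_force: [-2.0, 0.9, 9.9]
width: 0.193
grasp_force: 15.0
```

```bash
python3 -m inch '{"targets":[{"grip":0.21,"dx":0,"dy":0,"dz":1,"twist":0},{"grip":0.3,"dx":0,"dy":0,"dz":1,"twist":0},{"grip":0.45,"dx":0,"dy":0,"dz":1,"twist":0},{"grip":0.5,"dx":0,"dy":0,"dz":8,"twist":0},{"grip":0.5,"dx":0,"dy":0,"dz":35,"twist":0},{"grip":0.5,"dx":0,"dy":-10,"dz":60,"twist":0},{"grip":0.5,"dx":0,"dy":-45,"dz":65,"twist":0},{"grip":0.5,"dx":0,"dy":-71,"dz":65,"twist":0},{"grip":0.5,"dx":0,"dy":-71,"dz":65,"twist":0},{"grip":0.5,"dx":0,"dy":-71,"dz":65,"twist":0}]}'
python3 -m inch '{"targets":[{"grip":0.5,"dx":0,"dy":0,"dz":0,"twist":0},{"grip":0.5,"dx":0,"dy":0,"dz":0,"twist":0}]}'
python3 flat.py 628.2 -110.2 12 32 145 154; python3 flat.py 628.2 -110.2 0 8 165 180;python3 - <<'E'
from h import *
c=eyes.camera("scene"); save(c,"pics/end.png",[90,110,370,320],2.8)
E
```

```text
time: 44.05
eef_pos: [627.3, -181.4, 224.1]
tool_rot: [-180.0, -0.0, 89.9]
contact_force: [1.0, -0.3, -0.5]
width: 0.5
grasp_force: 0.0
time: 44.25
eef_pos: [627.4, -180.3, 224.1]
tool_rot: [-180.0, -0.0, 90.1]
contact_force: [0.4, -0.0, 0.6]
width: 0.5
grasp_force: 0.0
wrist tilt deg [ 0.02 -0.05] z 150.23 3889 circle ((628.559326171875, -109.7879638671875), 31.04155158996582)
top tilt deg [0.28 0.01] z 150.05 595 circle ((629.1880493164062, -107.73736572265625), 30.801603317260742)
scene tilt deg [-0.65  0.92] z 149.6 211 circle ((627.6136474609375, -110.45877838134766), 30.979326248168945)
wrist tilt deg [0.46 0.95] z 170.14 372 circle ((628.1800537109375, -110.21585083007812), 7.960812568664551)
top tilt deg [4.91 2.19] z 169.84 47 circle ((628.6087646484375, -109.55558776855469), 7.754461288452148)
scene tilt deg [-6.72  6.19] z 169.01 24 circle ((628.2963256835938, -110.26919555664062), 7.856823921203613)
```

View pics/end.png

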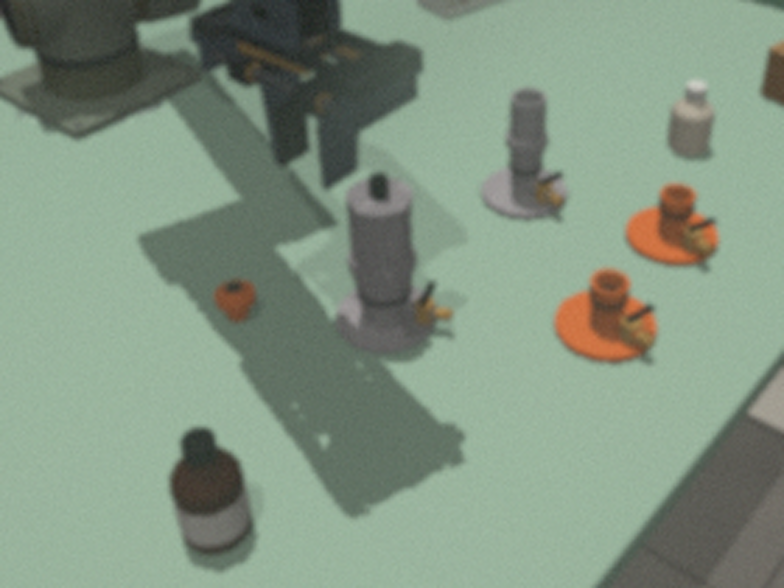

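Both stacks are assembled, upright and level, with the lid flat. The narrow stack is at (525,140), the wide one at (380,260), and the bottles have not moved. Handing in.

```bash
python3 -c "
from rig import ctrl
print(ctrl.hand_in())"
```

```text
the job is handed in; nothing more can be done
None
```

Both filter holders are back together on their stations with the lid on the wide funnel, and the job is handed in; the wide support first wedged about 1 mm high, and while I was freeing it the fingertips came down on its flange (about 46 N at the wrist), after which it measured flat.

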